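Shim the short foot of a rocking lazy susan

ROBOT

A 6-joint arm with a two-finger parallel gripper is mounted at the origin on the work surface. World frame = base frame: x ahead of the robot, y to its left, z up, the work surface at z = 0. Lengths are in m, angles in degrees, forces in N, time in s.
With the tool pointing down it reaches from about 0.325 to 0.85 m from the base axis. Payload 15.5 kg.
Tool frame: the origin (TCP) lies at the very end of the fingers, on their centre line; the grasp point (between the pads) lies arm.grip_depth behind it (arm.grip_depth is the distance from the TCP to the grasp point, in m); z points along the fingers, y is the line along which they close (so a half turn about z gives the same grasp; the last joint's range is limited). The gripper opens to 91 mm and grips with 3 to 60 N. Pads are 32 mm wide; open, the fingers measure 118 mm over their backs; the gripper's body (76 mm by 178 mm) begins 60 mm behind the grasp point.
Start: joints at [60.189, 28.281, 77.091, -0, 74.628, -5.472], TCP at [0.258, 0.569, 0.192] pointing down, gripper open.
Joint ranges: [-166.48, 166.48], [-47.26, 123.95], [12.59, 153.08], [-70.14, 250.14], [6.76, 159.57], [-176.63, 176.63]. Speed limits (degrees/s): [108.29, 108.29, 147.25, 172.46, 172.46, 172.46].

INTERFACE

Orientations are given as a 3x3 rotation matrix whose columns are the frame's x, y, z axes.
In Python, from rig import arm gives the robot as it stands. Calls block until the motion is done:
- arm.move_to(position, orientation): joint-space move of the TCP to a pose.
- arm.move_l(position, orientation=None, feed=0.15): straight line of the TCP; orientation=None keeps the orientation; feed is the mean speed in m/s.
- arm.move_joints(angles): joint-space move.
- arm.grip(opening): finger opening in m; the grip force is fixed at half the most; returns when the fingers have stopped.
- arm.sleep(seconds).
- arm.solve_ik(position, orientation): joint angles nearest the present ones, or None.
- arm.snapshot(name): name is "scene" or "side" or "wrist"; returns the picture (420x560x3 uint8, red, green, blue); there is no depth.
- arm.get_calibration(name): a dict with "intrinsics" (3x3 intrinsics, pixels), "cam_to_world" (4x4, takes a point from camera to world coordinates). Camera axes: x right, y down, z forward; pixel columns grow to the right and rows downward; lengths in m; the calibration is good to about 2 mm. A picture is of the moment at which its call begins: read the wrist's pose just before it. get_calibration takes no time and is no camera call; for the wrist camera it gives the pose at the moment of the call.
A pose or a line that the arm cannot do raises arm.Unreachable and nothing moves.
- arm.sign_off(): hands the job in; it is judged then, once.
Readings, each from a call of its own:
- arm.current_t(): time.
- arm.current_joint_positions(): joint angles.
- arm.current_dq(): joint speeds.
- arm.current_tau(): joint torques, N m.
- arm.current_ee_pos(): TCP position.
- arm.current_tool_rot(): TCP orientation.
- arm.current_force(): force on the tool from outside, world axes, zero at the start.
- arm.current_torque(): the same for the moment, N m.
- arm.current_width(): finger opening in m.
- arm.current_grasp_force(): force on a finger pad.
Only numpy, scipy, OpenCV 4.12 (cv2) and the standard library are available. Lean on these libraries where they do the work, as an engineer would, in place of code of your own. Each camera call takes 0.05 s, during which the arm holds its last target. There are 200 camera calls.

TASK

The lazy susan rocks because its near foot, the orange one, is short and hangs above the bench. Lay the dark flat shim on the bench under that foot, then slide the pale tapered shim in on top of it, thin end first, just until it is gripped snugly, without forcing it. Then press down with about 6 newtons on the turntable's rim right above the orange foot to prove that it no longer rocks, let go of everything, and leave the mortar, pestle, bowl and spatula alone.

Things in the scene. Friction and masses are not known exactly. Their poses are not given: they have to be found in the camera images.
- footmark: brass spot in the bench, 12 mm wide, below the centre of the short orange foot; x axis points level to the susan's centre (110 mm off): shims go in along +x. Foot: upright cylinder, radius 12 mm, underside flat with 3 mm rounded edge, 11.5 to 15 mm above the bench (varies, not measured). Under the plate (26 to 30 mm up) there is free space to 80 mm beyond the foot
- susan (a joint): rocking angle of the lazy susan (clear acrylic, 250 mm across, orange dot on top above that foot, two jars fixed on its far half) about its side feet. 0: good feet down, as at start; to 0.1 as the orange foot goes down. Falls back by itself; 2 to 4 N on the rim above that foot starts it. Turntable top: flat, 48 to 51.5 mm above the bench, reaching 15 mm outwards of that foot's centre
- flat: dark wood shim, flat plate 140 (x) x 34 (y) x 8 mm thick, 30 g, loose on the bench. Origin at the centre of its underside, x along its length, z up
- wedge: pale wood tapered shim, 110 (x) x 34 (y) mm, 30 g. Origin at the centre of its flat underside, x to the thin nose: 2 mm thick at x=55, evenly to 10 mm at x=-25; tail x=-25 to -55 is 10 mm thick: grip there by the long sides. On the flat shim it meets the foot 15 to 50 mm in, then the push rises steeply: 5 to 8 N seats it and friction keeps it; over 30 N between the shims is forcing
- mortar: round dark stone mortar, 144 mm across, 80 mm high, origin under its centre; leave alone
- pestle: wooden pestle standing on its broad end, 50 mm across, 155 mm high, origin under its centre; leave alone
- bowl: white melamine bowl, 150 mm across, 60 mm high, origin under its centre; leave alone
- spatula: steel spatula lying flat along its x axis; leave alone
Mind the look-alikes: they are no part of the job. There is more than one size of the flat; the one meant has the size given above.

How it is judged (in metres and radians):
On the way, in this order (a step that is already met when the one before it is completed fails the run):
1. the flat shim lies on the bench under the short foot (x of footmark in the frame of flat between -0.068 and 0.068 m and y of footmark in the frame of flat between -0.016 and 0.016 m and height (world z) of flat below 0.005 m), for 0.2 s.
2. the tapered shim lies on the flat shim under the foot, let go and gripped there (over 1 N between the shims) (all of step 1 and x of footmark in the frame of wedge between -0.055 and 0.055 m and y of footmark in the frame of wedge between -0.016 and 0.016 m and height (world z) of wedge between 0.005 and 0.012 m and contact force between wedge and flat above 1 N and contact force between the fingers and wedge below 0.5 N), for 0.2 s.
3. the fingers press with more than 4 N on the turntable within 30 mm of the point above the foot, the shims take load (over 1.5 N), and it rocks less than 0.010 rad (contact force between the fingers and anything else above 4 N and horizontal distance between the grasp point and footmark below 0.03 m and height (world z) of the grasp point above 0.055 m and contact force between wedge and flat above 1.5 N and value of joint susan below 0.01 rad), for 0.2 s.
At the end, for the whole second after the job is handed in: flat shim on the bench with the foot's centre over it (within 68 mm along, 16 mm across its middle), tapered shim lying on it (underside 5 to 12 mm above the bench) with the foot's centre over it, over 1 N between the shims, rocking angle under 0.010 rad, both shims at rest and let go (all of step 1 and x of footmark in the frame of wedge between -0.055 and 0.055 m and y of footmark in the frame of wedge between -0.016 and 0.016 m and height (world z) of wedge between 0.005 and 0.012 m and contact force between wedge and flat above 1 N and value of joint susan below 0.01 rad and linear speed of each of flat, wedge below 0.01 m/s and contact force between the fingers and anything else below 0.5 N); the robot touches nothing.
It fails at once if the shims are forced (over 30 N between them) (contact force between wedge and flat above 30 N).
It fails at once if a mortar, pestle, bowl or spatula is moved more than 30 mm (distance of any of mortar, pestle, bowl, spatula from where it was at the start of the episode above 0.03 m).
It fails at once if the pestle is tipped over (angle between pestle's own z axis and vertical above 0.5 rad).
It also fails if it takes over 72 s, if anything falls off the work surface, if the arm or the gripper's body presses on something with over 40 N, if the wrist force passes 120 N, or if a joint passes its speed limit or range.

## Working session

There is one attempt and no reset: what is moved stays moved. The work goes in short steps, each a Python script; the robot and the scene stay as the last script left them, time stands still between calls to the robot, and variables do not carry over. Pictures are saved under pics/ and viewed, at most 10 in all, crops included, and the job is handed in when it is done.

```bash
mkdir -p pics; ls; python3 - <<'E'
from rig import arm
import cv2, numpy as np
for n in ("scene","side","wrist"):
    im=arm.snapshot(n); cv2.imwrite(f"pics/{n}0.png",im[:,:,::-1])
    c=arm.get_calibration(n); print(n,np.round(c["intrinsics"],1).tolist(),np.round(c["cam_to_world"],3).tolist())
a=cv2.imread("pics/scene0.png");cv2.imwrite("pics/scene0b.png",cv2.resize(a,(800,600),interpolation=cv2.INTER_CUBIC))
print(arm.grip_depth,arm.current_t(),arm.current_force(),arm.current_tool_rot())
E
```

```text
pics
scene [[389.4, 0.0, 279.6], [0.0, 389.4, 209.3], [0.0, 0.0, 1.0]] [[-0.459, 0.592, -0.662, 1.368], [0.888, 0.313, -0.336, 0.451], [0.009, -0.742, -0.67, 0.93], [0.0, 0.0, 0.0, 1.0]]
side [[492.3, 0.0, 291.1], [0.0, 492.3, 213.7], [0.0, 0.0, 1.0]] [[0.909, -0.214, 0.358, -0.11], [-0.417, -0.496, 0.762, -1.241], [0.015, -0.841, -0.54, 0.914], [0.0, 0.0, 0.0, 1.0]]
wrist [[298.2, 0.0, 277.3], [0.0, 298.2, 205.0], [0.0, 0.0, 1.0]] [[0.411, 0.882, 0.229, 0.193], [0.911, -0.398, -0.103, 0.598], [0.0, 0.252, -0.968, 0.383], [0.0, 0.0, 0.0, 1.0]]
0.0188 0.15 [-0.52144966 -0.34752545 -0.1946344 ] [[-9.11125002e-01  4.12129850e-01 -4.67477780e-04]
 [ 4.12130098e-01  9.11124706e-01 -7.43138415e-04]
 [ 1.19661031e-04 -8.69753652e-04 -9.99999615e-01]]
```

View pics/scene0b.png

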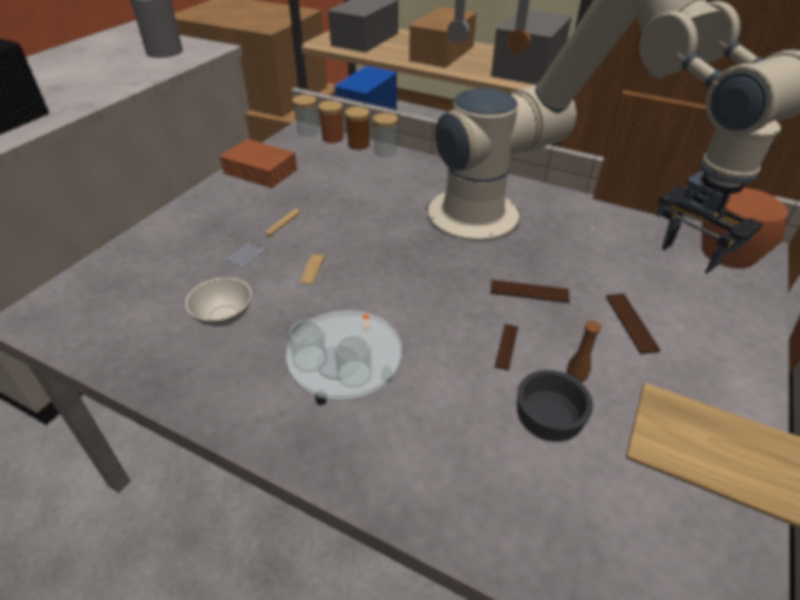

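View pics/side0.png

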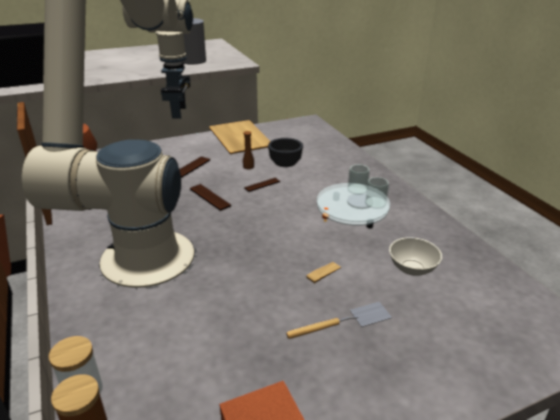

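The scene shows three dark shims at (530,291), (632,322) and (507,347), the pale wedge at (313,268), and the susan at (344,352) with its orange dot at (366,316). All pixels are in the 800x600 view. I'll project these to the bench.

```bash
cat > h.py <<'E'
from rig import arm
import cv2, numpy as np
def ray(cal,u,v,z=0.):
    K,T=np.array(cal["intrinsics"]),np.array(cal["cam_to_world"])
    d=T[:3,:3]@np.linalg.solve(K,[u,v,1.]); o=T[:3,3]
    return o+d*(z-o[2])/d[2]
def proj(cal,p):
    K,T=np.array(cal["intrinsics"]),np.array(cal["cam_to_world"])
    q=K@(T[:3,:3].T@(np.array(p)-T[:3,3])); return q[:2]/q[2]
def down(a):  # tool down, tool x axis at world angle a (rad); y closes
    c,s=np.cos(a),np.sin(a); return np.array([[c,s,0],[s,-c,0],[0,0,-1.]])
def shot(n,f,box=None,sc=1):
    cal=arm.get_calibration(n); im=arm.snapshot(n)[:,:,::-1]
    if box: x0,y0,x1,y1=box; im=im[y0:y1,x0:x1]
    cv2.imwrite("pics/"+f,cv2.resize(im,None,fx=sc,fy=sc,interpolation=cv2.INTER_CUBIC)); return cal
E
python3 - <<'E'
from h import *
c=arm.get_calibration("scene")
def P(u,v,z=0): return ray(c,u*.7,v*.7,z)
for n,a,b,z in (("A",(491,287),(569,295),.008),("B",(614,295),(650,351),.008),("C",(512,326),(501,367),.008),("wedge",(318,255),(307,282),.008),
  ("dot/susancentre",(366,316),(344,352),.05),("mortar/pestle",(554,405),(579,372),0.02),("bowl/spat",(219,305),(245,255),.0)):
    p,q=P(*a,z),P(*b,z); print(n,p.round(3),q.round(3),np.linalg.norm(p-q).round(3),((p+q)/2).round(3))
E
```

```text
A [0.308 0.174 0.008] [0.246 0.358 0.008] 0.194 [0.277 0.266 0.008]
B [0.193 0.458 0.008] [0.349 0.569 0.008] 0.191 [0.271 0.513 0.008]
C [0.418 0.267 0.008] [0.55  0.287 0.008] 0.134 [0.484 0.277 0.008]
wedge [ 0.402 -0.287  0.008] [ 0.51  -0.249  0.008] 0.114 [ 0.456 -0.268  0.008]
dot/susancentre [ 0.586 -0.03   0.05 ] [ 0.704 -0.017  0.05 ] 0.119 [ 0.645 -0.024  0.05 ]
mortar/pestle [0.607 0.418 0.02 ] [0.496 0.442 0.02 ] 0.113 [0.552 0.43  0.02 ]
bowl/spat [ 0.676 -0.396  0.   ] [ 0.487 -0.469  0.   ] 0.202 [ 0.582 -0.432  0.   ]
```

Shim C, about 134 mm long at (0.484, 0.277), is the 140 mm flat; the other two are about 190 mm. I'll take close-ups with the wrist camera.

```bash
python3 - <<'E'
from h import *
import json
cals={}
for n,p,a in (("flat",(.484,.277,.16),188),("foot",(.50,-.04,.10),186),("wedge",(.456,-.268,.14),199)):
    arm.move_to(p,down(np.radians(a))); arm.sleep(.2)
    c=shot("wrist",f"w_{n}.png"); cals[n]={k:np.array(v).tolist() for k,v in c.items()}
json.dump(cals,open("cals.json","w"))
print(arm.current_t(),arm.current_joint_positions())
a,b,d=[cv2.imread(f"pics/w_{n}.png") for n in ("flat","wedge","foot")]
cv2.imwrite("pics/m.png",np.hstack([a[60:360,80:480],b[60:360,80:480]]))
cv2.imwrite("pics/m2.png",cv2.resize(d[0:300,80:480],None,fx=2,fy=2,interpolation=cv2.INTER_CUBIC))
E
```

```text
4.45 [-3.68046883e+01  2.41405342e+01  9.43960704e+01  3.78060997e-03
  6.14886347e+01 -1.45880490e+02]
```

View pics/m.png

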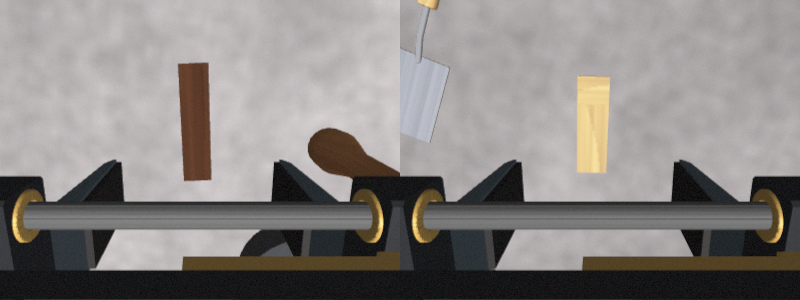

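View pics/m2.png

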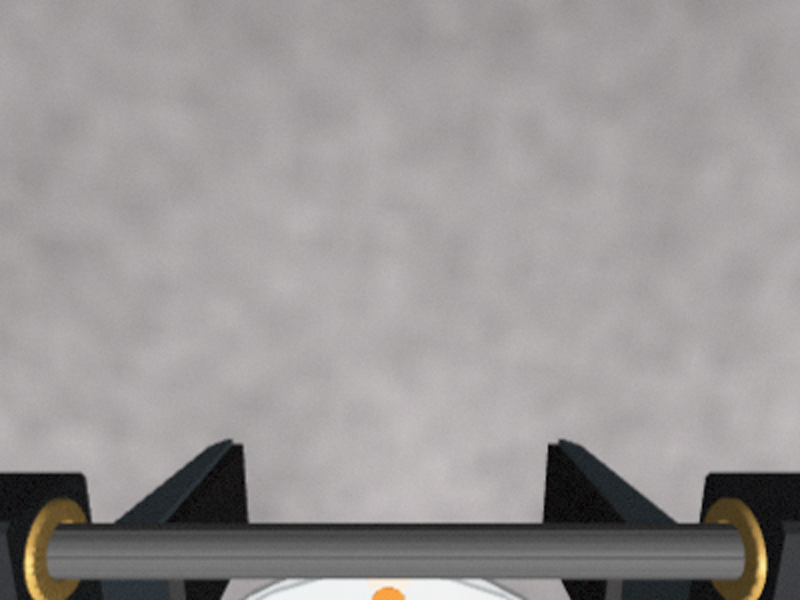

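The wrist image is oriented with up towards the robot. The flat is at crop (178–211, 63–180). The wedge is at (577–610, 77–173), with a crease near row 104 that suggests its tail is on the robot side. The orange dot was cut off at (388,592). Next I'll enlarge the wedge and look at the foot from the other side.

```bash
python3 - <<'E'
from h import *
import json
arm.move_to((.50,-.03,.15),down(np.radians(6))); arm.sleep(.2)
c=shot("wrist","w_foot2.png"); cals=json.load(open("cals.json")); cals["foot2"]={k:np.array(v).tolist() for k,v in c.items()}
json.dump(cals,open("cals.json","w"))
w=cv2.imread("pics/w_wedge.png")[125:245,240:310]; w=cv2.resize(w,(350,600),interpolation=cv2.INTER_CUBIC)
f=cv2.imread("pics/w_foot2.png"); f2=np.zeros((600,450,3),np.uint8); f2[:315]=cv2.resize(f,None,fx=.75,fy=.75,interpolation=cv2.INTER_AREA)[:,0:420].shape and cv2.resize(f,(450,315),interpolation=cv2.INTER_AREA)
cv2.imwrite("pics/m3.png",np.hstack([w,f2]))
for n,key in (("w_foot2","foot2"),("w_foot","foot")):
    hsv=cv2.cvtColor(cv2.imread(f"pics/{n}.png"),cv2.COLOR_BGR2HSV)
    m=cv2.inRange(hsv,(8,150,150),(20,255,255)); k,l,s,ce=cv2.connectedComponentsWithStats(m)
    for i in range(1,k):
        if s[i,4]>15: print(n,s[i],ce[i],ray(cals[key],*ce[i],.05).round(4))
E
```

```text
w_foot2 [283 106  15  16 196] [290.2244898  113.54081633] [ 0.5843 -0.0333  0.05  ]
w_foot [266 294  16  15 187] [273.68449198 300.90374332] [ 0.5828 -0.0335  0.05  ]
```

View pics/m3.png

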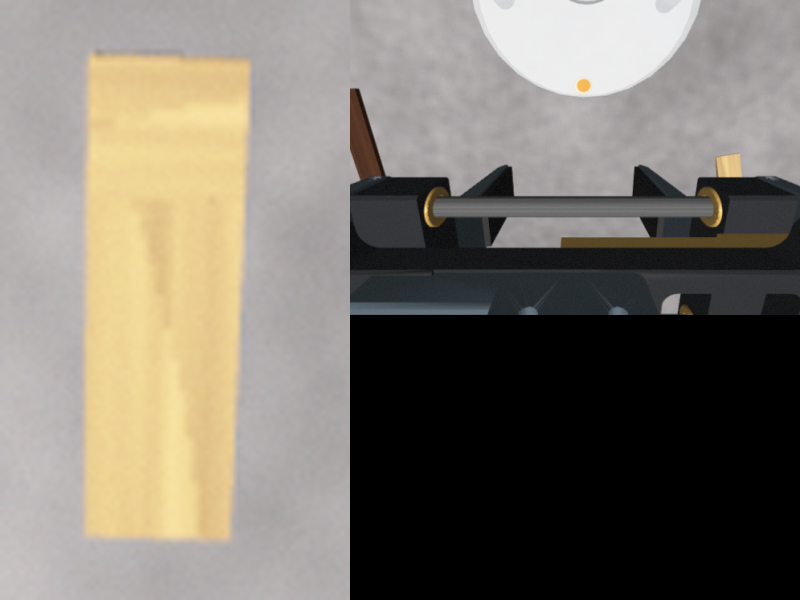

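The wedge crease is at row ~200 of 58–540, 30 % from the top, so the tail is nearest the robot and the nose points outward. The disc and dot are clear. Next: fit the disc circle, the flat and the wedge.

```bash
python3 - <<'E'
from h import *
import json
from scipy.optimize import least_squares
C=json.load(open("cals.json"))
f=cv2.imread("pics/w_foot2.png"); g=cv2.inRange(f,(205,205,205),(255,255,255))
P=[]
for u in range(165,420,6):
    r=np.where(g[:200,u])[0]
    if len(r) and r.max()>15: P.append(ray(C["foot2"],u,r.max()+.5,.05)[:2])
P=np.array(P)
s=least_squares(lambda q:np.hypot(*(P-q[:2]).T)-q[2],[.7,-.02,.125],loss="soft_l1",f_scale=.001).x
print("disc",s.round(4),len(P))
d=np.array([.5836,-.0334]); v=s[:2]-d; print("dot->centre",np.linalg.norm(v),np.degrees(np.arctan2(v[1],v[0])))
im=cv2.imread("pics/w_flat.png"); m=cv2.inRange(cv2.cvtColor(im,cv2.COLOR_BGR2HSV),(0,70,30),(25,255,170)); m[250:]=0; m[:,310:]=0
k,l,st,ce=cv2.connectedComponentsWithStats(m); i=1+st[1:,4].argmax()
cn=max(cv2.findContours((l==i).astype(np.uint8),0,1)[0],key=len)[:,0]
W=np.array([ray(C["flat"],*p,.008)[:2] for p in cn]); r=cv2.minAreaRect((W*1000).astype(np.float32)); print("flat",st[i],r); print(cv2.boxPoints(r))
q=[ray(C["wedge"],240+u/5,125+w/5,z)[:2] for u,w,z in ((90,58,.01),(250,60,.01),(232,540,.002),(86,538,.002))]
t,n=(q[0]+q[1])/2,(q[2]+q[3])/2; v=n-t
print("wedge",np.round(q,4),"c",(t+n)/2,np.linalg.norm(v),np.linalg.norm(q[0]-q[1]),np.linalg.norm(q[2]-q[3]),np.degrees(np.arctan2(v[1],v[0])))
E
```

```text
disc [ 0.6927 -0.0241  0.1222] 43
dot->centre 0.10947350908841824 4.850137837865196
flat [ 258  123   33  118 3287] ((478.1091003417969, 274.3998718261719), (138.08680725097656, 32.83968734741211), 10.223998069763184)
[[407.24756 278.304  ]
 [413.07648 245.98576]
 [548.97064 270.49576]
 [543.1417  302.81396]]
wedge [[ 0.4052 -0.3058]
 [ 0.3945 -0.2739]
 [ 0.499  -0.2406]
 [ 0.5097 -0.2729]] c [ 0.45208716 -0.27330704] 0.10960141612547646 0.03356493726699121 0.034092826215633525 17.591210864635997
```

The measurements agree with the given sizes: flat centre (0.478, 0.274) at 10.2°, wedge centre (0.452, −0.273) at 17.6°, foot (0.584, −0.033), insertion direction 4.85°. I'll place the flat now.

```bash
cat >> h.py <<'E'
FOOT=np.array([.5836,-.0334]); TH=np.radians(4.85); DIR=np.array([np.cos(TH),np.sin(TH)])
def at(xy,z): return np.array([xy[0],xy[1],z])
def out(d,z): return at(FOOT-d*DIR,z)   # d outward of the foot
E
python3 - <<'E'
from h import *
a=np.radians(10.2); g=np.array([.4781,.2744])-.05*np.array([np.cos(a),np.sin(a)])
arm.grip(.07)
arm.move_to(at(g,.10),down(a)); arm.move_l(at(g,.003),feed=.12); print(arm.current_ee_pos(),arm.current_force())
arm.grip(.02); print("w",arm.current_width(),arm.current_grasp_force())
arm.move_l(at(g,.05)); arm.move_to(out(.155,.05),down(TH)); arm.move_l(out(.155,.0035),feed=.1); print(arm.current_force())
arm.move_l(out(.05,.0035),feed=.08); print(arm.current_ee_pos(),arm.current_force(),arm.current_width())
arm.grip(.07); arm.move_l(out(.06,.12)); arm.move_l(out(.11,.15)); arm.sleep(.1)
shot("wrist","placed.png"); shot("side","placed_s.png",(280,150,420,250),4); print(arm.current_t())
p=cv2.imread("pics/placed.png")[:230]; s=cv2.imread("pics/placed_s.png"); print(p.shape,s.shape)
cv2.imwrite("pics/m4.png",np.vstack([p,cv2.resize(s[:,:],(560,370))]))
E
```

```text
[0.42933427 0.26556993 0.00354094] [ 0.069586    0.24765572 -0.03820611]
w 0.020140445511730366 0.0
[-0.4600393  -0.38838198  0.59104125]
[ 0.53327175 -0.03764321  0.00348363] [ 0.43725565  0.74998111 -0.2350294 ] 0.01988940636753756
17.875
(230, 560, 3) (400, 560, 3)
```

View pics/m4.png

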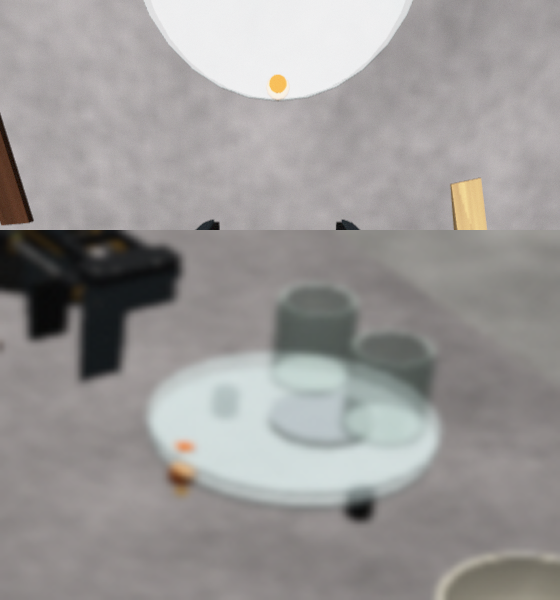

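The grip closed to 20 mm with no force, so it missed. The flat is still at left, near (15,200), in the wrist picture. I'll measure where it is now.

```bash
python3 - <<'E'
from h import *
arm.move_to((.36,.25,.16),down(np.radians(10))); arm.sleep(.2)
c=shot("wrist","flat2.png"); print(arm.current_ee_pos(),arm.current_t())
im=cv2.imread("pics/flat2.png"); m=cv2.inRange(cv2.cvtColor(im,cv2.COLOR_BGR2HSV),(0,70,30),(25,255,170)); m[225:]=0
k,l,st,ce=cv2.connectedComponentsWithStats(m)
for i in range(1,k):
    if st[i,4]<500: continue
    cn=max(cv2.findContours((l==i).astype(np.uint8),0,1)[0],key=len)[:,0]
    W=np.array([ray(c,*p,.008)[:2] for p in cn]); r=cv2.minAreaRect((W*1000).astype(np.float32)); print(st[i],r)
E
```

```text
[0.36046553 0.24946523 0.15996348] 19.325
[   0    0  147   71 4821] ((497.4424743652344, 481.9013366699219), (146.09510803222656, 51.44695281982422), 73.45974731445312)
[ 257    7   33  139 4281] ((478.3385009765625, 274.56976318359375), (137.29286193847656, 32.92292022705078), 10.0254545211792)
[   0  148   74   77 3229] ((303.8067626953125, 537.0802001953125), (104.25022888183594, 54.00375747680664), 35.00588607788086)
```

View pics/flat2.png

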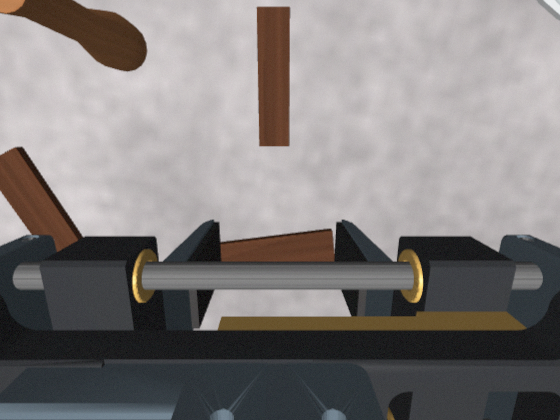

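The flat hasn't moved: (0.4783, 0.2746) at 10.0°. In the images the fingertips sit at row 222 with a 118 px gap, which puts them about 20 mm short of the stated TCP, so they closed above the shim. I'll find the true tip height by touching the bare bench gently with the fingers closed.

```bash
cat >> h.py <<'E'
def mean_f(n=4):
    return np.mean([(arm.sleep(.01),arm.current_force())[1] for _ in range(n)],0)
E
python3 - <<'E'
from h import *
arm.grip(0.0); print("w",arm.current_width())
p=np.array([.43,.19,.03]); arm.move_to(p,down(np.radians(10))); p[2]=.004; arm.move_l(p,feed=.08); arm.sleep(.1)
f0=mean_f(8)[2]; print(f0,arm.current_t())
while p[2]>-.03:
    p[2]-=.0015; arm.move_l(p,feed=.03); f=mean_f()[2]-f0
    if abs(f)>2: break
print(p[2],arm.current_ee_pos(),f,arm.current_t())
p[2]+=.02; arm.move_l(p); print(arm.current_t())
E
```

```text
w 0.0004750671561383344
0.2999918439896813 21.75
-0.021500000000000002 [ 0.43012999  0.19003889 -0.02124711] 9.900313146944042 26.5667
26.85
```

Contact with the bench came at a reported z of about −0.0205, so the real fingertips end 20.5 mm above the reported TCP. I'll correct for that in the helpers and redo the flat.

```bash
cat >> h.py <<'E'
TIP=.0205  # true fingertips lie this far above the reported TCP (touched)
def at(xy,z): return np.array([xy[0],xy[1],z-TIP])
E
python3 - <<'E'
from h import *
a=np.radians(10.1); g=np.array([.4782,.2745])-.05*np.array([np.cos(a),np.sin(a)])
arm.grip(.06)
arm.move_to(at(g,.03),down(a)); arm.move_l(at(g,.0025),feed=.12); f=mean_f(); print(f)
arm.grip(.02); w=arm.current_width(); print("w",w,arm.current_grasp_force())
if abs(w-.034)<.004:
    arm.move_l(at(g,.03)); arm.move_to(out(.155,.03),down(TH)); arm.move_l(out(.155,.0032),feed=.12); print(mean_f())
    arm.move_l(out(.05,.0032),feed=.1); print(arm.current_ee_pos()+[0,0,TIP],mean_f(),arm.current_width())
    arm.grip(.06); arm.move_l(out(.06,.06),feed=.2); arm.move_l(out(.13,.16),feed=.25); arm.sleep(.1)
shot("wrist","placed2.png"); shot("side","placed2_s.png",(280,150,420,250),4); print(arm.current_t())
p=cv2.imread("pics/placed2.png")[:230]; s=cv2.imread("pics/placed2_s.png")
cv2.imwrite("pics/m5.png",np.vstack([p,cv2.resize(s,(560,370))]))
E
```

```text
[ 0.41770418  0.27250185 -0.10080218]
w 0.03355707344041517 29.999812245368958
[ 0.03699895 -0.09482046 -0.28792198]
[ 0.53306887 -0.03758929  0.00315192] [-0.37665331 -0.02425824 -0.15385365] 0.03355438586243067
34.2417
```

View pics/m5.png

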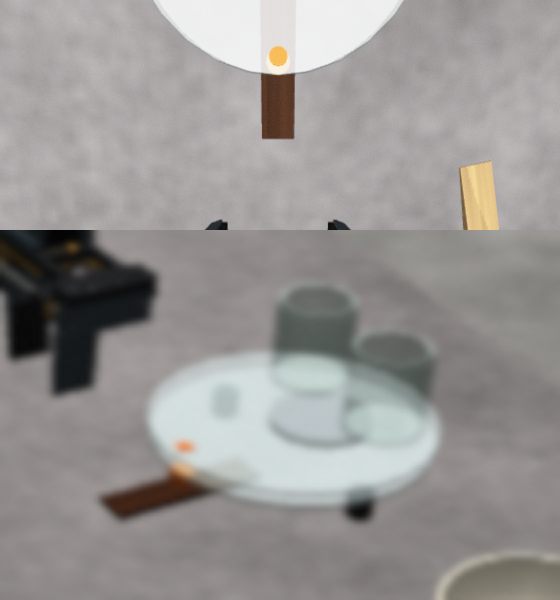

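The flat lies centred under the dot at (278,57), its tail ending at row 138. Now the wedge: pick it up by the tail, carry it in just above the flat, and creep forward on force.

```bash
python3 - <<'E'
from h import *
a=np.radians(17.6); g=np.array([.4521,-.2733])-.04*np.array([np.cos(a),np.sin(a)])
arm.move_to(at(g,.04),down(a)); arm.move_l(at(g,.003),feed=.12)
arm.grip(.02); w=arm.current_width(); print("w",w,arm.current_grasp_force())
assert abs(w-.034)<.004
arm.move_l(at(g,.04),feed=.2); arm.move_to(out(.14,.04),down(TH)); arm.move_l(out(.14,.0115),feed=.12)
arm.sleep(.1); f0=mean_f(6)
push=lambda n=3:-(mean_f(n)-f0)[:2]@DIR
arm.move_l(out(.097,.0115),feed=.1); F=push(); print("at .097",F,arm.current_t())
d=.097
while F<1.5 and d>.05:
    d-=.001; arm.move_l(out(d,.0115),feed=.05); F=push()
print("contact d",d,F,mean_f()-f0,arm.current_t())
if F<12:
    arm.grip(.05); arm.sleep(.05); f0=mean_f(6)
    arm.grip(.02); F=push(); print("regrip",F,arm.current_width())
    n=0
    while F<5 and n<16:
        d-=.0005; n+=1; arm.move_l(out(d,.0115),feed=.03); F=push(); print(round(d,4),round(F,2))
    print("force",mean_f()-f0)
    arm.grip(.06); 
print(arm.current_t(),arm.current_ee_pos())
E
```

```text
w 0.033380170313781564 30.001329509541392
at .097 0.30196548435214243 38.7167
contact d 0.09 1.875902298175027 [-1.61617772 -0.27838198 -3.33325013] 40.675
regrip 0.07077159864957863 0.03317040116492873
0.0895 0.21
0.089 -0.46
0.0885 0.04
0.088 -0.35
0.0875 -0.1
0.087 -0.25
0.0865 -0.38
0.086 -0.06
0.0855 -0.14
0.085 -0.03
0.0845 0.76
0.084 2.3
0.0835 4.83
0.083 5.85
force [-5.66288508 -1.04482064  5.63956246]
46.1417 [ 0.5009861  -0.04043755 -0.00900802]
```

The wedge is seated with a 5.9 N push at d = 83 mm and released. Next I'll back off, check the picture, and press on the rim.

```bash
python3 - <<'E'
from h import *
arm.move_l(out(.083,.06),feed=.2); arm.move_l(out(.12,.16),feed=.25); arm.sleep(.05)
shot("wrist","wedged.png",(130,0,430,225),2); print(arm.current_t())
arm.grip(0.); arm.move_to(out(0,.075),down(TH)); arm.move_l(out(0,.055),feed=.1); arm.sleep(.1)
f0=mean_f(6); F=0; z=.055
while F<5.5 and z>.044:
    z-=.0007; arm.move_l(out(0,z),feed=.03); F=(mean_f(3)-f0)[2]; print(round(z,4),round(F,2))
arm.sleep(.4); print("hold",(mean_f()-f0),arm.current_ee_pos()[2]+TIP,arm.current_t())
E
```

```text
47.2083
0.0543 -0.52
0.0536 0.2
0.0529 0.83
0.0522 -0.42
0.0515 -0.01
0.0508 -0.3
0.0501 -0.0
0.0494 0.06
0.0487 -0.49
0.048 -0.66
0.0473 8.83
hold [-2.41925052  0.33457787  9.42882861] 0.047747371979649594 52.7833
```

View pics/wedged.png

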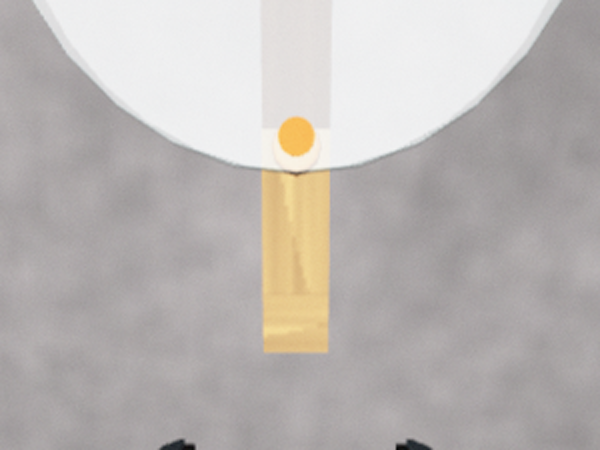

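The picture shows the wedge straight on the flat, its nose past the foot (row 128, dot at row 137). The rim is firm: force jumps to 9 N within 0.7 mm. I'll ease to about 6 N, hold, let go and check.

```bash
python3 - <<'E'
from h import *
z=.0473; F=9.4
F0=0
for _ in range(3):
    if F<7: break
    z+=.0001; arm.move_l(out(0,z),feed=.02); F=mean_f(4)[2]; print(round(z,4),round(F,2))
arm.sleep(.4); print("hold",mean_f(),arm.current_ee_pos()[2]+TIP)
arm.move_l(out(0,.07),feed=.1); arm.move_l(out(.12,.16),feed=.25); arm.sleep(.1); print("free",mean_f(),arm.current_t())
shot("wrist","end.png",(130,0,430,225),2)
d=cv2.absdiff(cv2.imread("pics/end.png"),cv2.imread("pics/wedged.png"))[100:380].max(2); print("diff mean/px>40",d.mean(),(d>40).sum())
E
```

```text
0.0474 7.69
0.0475 6.93
hold [-1.42173659  0.66700977  6.9749139 ] 0.0478103167380364
free [ 0.3422958  -0.14103429 -0.17277091] 55.0417
diff mean/px>40 2.9093392857142857 1192
```

View pics/end.png

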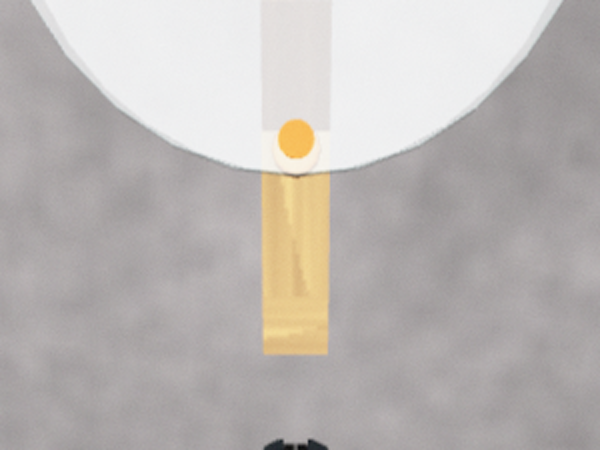

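Nothing has shifted: the whole picture moved by the same 2 px (disc edge 173→175, tail 352→354), which is the arm's pose. I'm handing in.

```bash
python3 -c "
from rig import arm
print(arm.sign_off(),arm.current_t())"
```

```text
the job is handed in; nothing more can be done
the job is handed in; nothing more can be done
```

I handed the job in at about 55 s without seeing a verdict: the flat is under the orange foot, the wedge was seated with a 5.9 N push, and the rim held firm at 7–9.4 N (above the 6 N asked, eased to 7 N), but I could not measure the force between the shims or the rocking angle.

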